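Put the monocular and compass back in their case

ROBOT

A 7-joint arm with a two-finger parallel gripper is mounted at the origin on the work surface. World frame = base frame: x ahead of the robot, y to its left, z up, the work surface at z = 0. Lengths are in m, angles in degrees, forces in N, time in s.
With the tool pointing down it reaches from about 0.425 to 1.025 m from the base axis. Payload 3.6 kg.
Tool frame: the origin (TCP) lies midway between the tips of the shut fingers; the grasp point (between the pads) lies 19 mm behind it; z points along the fingers, y is the line along which they close (so a half turn about z gives the same grasp; the last joint's range is limited). The gripper opens to 85 mm and grips with 20 to 120 N. Pads are 22 mm wide; open, the fingers measure 114 mm over their backs; the gripper's body (76 mm by 85 mm) begins 54 mm behind the grasp point. The pads swing forward as they close: fully open they stand 13 mm farther back than shut.
Start: joints at [-77.263, 33.873, 2.773, 92.16, -1.908, 54.013, -1.931], TCP at [0.225, 0.689, 0.195] pointing down, gripper open.
Joint ranges: [-153.93, 153.93], [-27.13, 128.08], [-72.61, 78.16], [10.71, 143.7], [-87.88, 267.88], [4.46, 118.87], [-176.78, 176.78]. Speed limits (degrees/s): [147.25, 147.25, 180, 180, 180, 180, 180].

INTERFACE

Orientations are given as [roll, pitch, yaw] about the fixed x, y, z axes, in that order (R = Rz(yaw) Ry(pitch) Rx(roll)).
In Python, from plant import * gives the robot as it stands.
- The arm moves only by the tool send_rows, never from a script. Its argument "steps" is a list of rows, each an object of numbers: "tx", "ty", "tz": the shift along the tool's x, y, z in units of 80 mm (1.0 is 80 mm); "rx", "ry", "rz": the turn, a rotation vector about the tool's x, y, z in units of pi rad (1.0 is pi rad); "gripper": the finger opening in mm, from 0 to 85.4. A call has 1 to 12 rows; each row shifts and turns the commanded pose from where the row before left it, along the tool's axes as they then stand; what a row does not reach is not made up. A row lasts 1/8 s, in which the tool goes at most 62.5 mm and 10.7 degrees, less where a joint would pass 70% of its speed; a pose out of reach is approached as far as the arm can. A call with a number of a shift or a turn outside -1 to 1 is refused whole. A call with a gripper value outside its range is refused whole. The fingers move at their own pace and stop on an object; "newtons" is the grip in N (left out, the last holds). Time passes only in rows, so rows that do not move let the fingers close. It gives the time, the measured TCP pose, the force, the opening and the grip force at its end, in the units of the state.
- observe(): the state, without advancing time (a new reading comes with each control period).
- camera(name): name is "scene" or "top"; returns (picture, depth): 384x512x3 uint8, red, green, blue; 384x512 float32, m along the optical axis (not along the pixel's ray), 0 where there is no reading.
- camera_params(name): a dict with "mtx" (3x3 intrinsics, pixels), "k1" (the pictures are not rectified: a ray, as slopes to the right and down, at radius r is drawn at 1 + k1 r^2 times it, then the intrinsics apply), "world_from_camera" (4x4, takes a point from camera to world coordinates). Camera axes: x right, y down, z forward; pixel columns grow to the right and rows downward; lengths in m; the calibration is good to about 2 mm. A picture is of the moment at which its call begins. camera_params takes no time and is no camera call.
- close_job(): hands the job in; it is judged then, once.
The state is a dict: "time": time; "q": joint angles; "qd": joint speeds; "joint_torque": joint torques, N m; "tool_pos": TCP position; "tcp_rot": TCP orientation; "ft_force": force on the tool from outside, world axes, zero at the start; "torque": the same for the moment, N m; "grip_width": opening from 0.0 (shut) to 1.0 (fully open); "grip_force": force on a finger pad.
Only numpy, scipy, OpenCV 4.12 (cv2) and the standard library are available. Lean on these libraries where they do the work, as an engineer would, in place of code of your own. Each camera call takes 0.05 s, during which the arm holds its last target. There are 200 camera calls.

TASK

Put the black monocular and the round steel compass back into their own cutouts in the blue insert of the open wooden case on the coffee table. Press each one down until it is fully home on the floor of its cutout, lying flat with the compass dial up, and let go of both.

Things in the scene. Friction and masses are not known exactly. Their poses are not given: they have to be found in the camera images.
- monocular_center (a point): (mm) Flat black-sided monocular lying on the table, 120 g +-30 %: body 70 long, 44 wide, 40 high; narrow eyepiece (40 long, 24 wide, 34 high) towards +x. Point: mid-width, 20 above its underside, 46 from the blunt end, 64 from the eyepiece tip; grip it here across the 44. x along it to the eyepiece, which points away from the robot within 35 degrees; z up. Not the slim steel torch.
- compass_center (a point): (mm) Round steel compass: upright drum 56 across, 40 high, white dial on top, 120 g +-30 %, standing on the table. Point: on its axis, half-way up (20 above its underside); z up, its yaw does not matter. Not the wider glass tealight holder.
- monocular_cutout (a point): (mm) Cutout in the fixed case's +y half (rim 40 high), 8 wider each side. Point: at insert top, 34 above table, 22 above its floor; home = monocular centre 2 below it. x to narrow (eyepiece) end. Spring tabs at both x ends stop it 8 short; it takes 5 to 15 N to pass, so push with 15 to 25 N. Finger notches at +y, -y, 46 wide, to 67 from point, 28 deep: it can be pushed home still gripped.
- compass_cutout (a point): (mm) Eight-sided cutout, 72 across, in the same case's -y half. Point: its centre at insert top, 34 above table, 22 above its floor; home = compass centre 2 below it. Axes as the other cutout's (case up to 12 degrees askew). Same spring tabs at its +x and -x sides (push home with 15 to 25 N), same finger notches at +y and -y, so close the fingers along y.
Not all that is in view belongs to the job. What is shaped like the part that bears compass_center but orange, pink or turquoise is not meant.

How it is judged (in metres and radians):
At the end, for the whole second after the job is handed in: Both the monocular and the compass sit fully home in their own cutouts: centre within 14 mm (seen from above) of the cutout's point, underside within 3 mm of the cutout's floor, level within 8 degrees, the monocular along its cutout within 11 degrees, and the compass dial up (horizontal distance between monocular_center and monocular_cutout below 0.014 m and z of monocular_center in the frame of monocular_cutout between -0.008 and 0.001 m and angle between each of monocular_center, compass_center's own z axis and vertical below 0.14 rad and angle between the x axis of monocular_center and the x axis of monocular_cutout, either way round below 0.2 rad and horizontal distance between compass_center and compass_cutout below 0.014 m and z of compass_center in the frame of compass_cutout between -0.008 and 0.001 m); the robot touches nothing.
It also fails if it takes over 69 s, if anything falls off the work surface, if the arm or the gripper's body presses on something with over 40 N, if the wrist force passes 120 N, or if a joint passes its speed limit or range.

## Working session

There is one attempt and no reset: what is moved stays moved. The work goes in short steps, Python scripts to look and compute and a tool call to move; the robot and the scene stay as the last step left them, time stands still between calls to the robot, and variables do not carry over. Pictures are saved under pics/ and viewed, at most 10 in all, crops included, and the job is handed in when it is done.

Besides the shell and the picture viewer there is one more tool, called after "Call:" as name([rows], argument=value, ...), one row to a line, values as JSON. send_rows: Moves the arm, as the interface text tells. Shifts and turns lie within -1 to 1; 1 stands for 80 mm of shift or pi rad of turn. Its arguments: {"type":"object","properties":{"steps":{"type":"array"},"newtons":{"type":"number"}},"required":["steps"]}

```bash
mkdir -p pics && cat > h.py <<'E'
from plant import *
import numpy as np, cv2
def rays(n,uv):
    p=camera_params(n);K=np.array(p["mtx"]);k=p["k1"];T=np.array(p["world_from_camera"])
    d=np.array([k,0,0,0,0],float)
    s=cv2.undistortPoints(np.array(uv,float).reshape(-1,1,2),K,d).reshape(-1,2)
    return T[:3,3],np.c_[s,np.ones(len(s))]@T[:3,:3].T
def onplane(n,uv,z):
    o,r=rays(n,uv);return o+r*((z-o[2])/r[:,2])[:,None]
def cloud(n,dep):
    h,w=dep.shape;u,v=np.meshgrid(np.arange(w),np.arange(h))
    o,r=rays(n,np.c_[u.ravel(),v.ravel()]);return (o+r*dep.reshape(-1,1)).reshape(h,w,3)
E
python3 - <<'E'
from h import *
for n in("top","scene"):
    im,d=camera(n);cv2.imwrite(f"pics/{n}0.png",im[...,::-1]);np.savez(f"{n}0.npz",im=im,d=d)
    p=camera_params(n);print(n,np.round(p["mtx"],1).tolist(),p["k1"],np.round(p["world_from_camera"],3).tolist(),(d==0).mean())
print(observe())
E
```

```text
top [[397.7, 0.0, 256.0], [0.0, 397.7, 195.2], [0.0, 0.0, 1.0]] -0.037121467620577775 [[0.023, -0.986, 0.168, 0.31], [-1.0, -0.021, 0.009, -0.035], [-0.006, -0.168, -0.986, 1.111], [0.0, 0.0, 0.0, 1.0]] 0.0037994384765625
scene [[439.2, 0.0, 257.9], [0.0, 439.2, 191.6], [0.0, 0.0, 1.0]] -0.14201218677743935 [[-0.202, 0.598, -0.776, 1.307], [0.979, 0.135, -0.152, 0.15], [0.014, -0.79, -0.613, 0.695], [0.0, 0.0, 0.0, 1.0]] 0.004241943359375
{'time': 0.1, 'q': array([-77.26484724,  33.91983572,   2.76641094,  92.22933031,
        -1.90685407,  54.013496  ,  -1.93056261]), 'qd': array([ 0.03812273, -0.09241481, -0.09882259, -0.31369543,  0.02634855,
        0.09969882, -0.05690232]), 'joint_torque': array([ 4.58825860e-03, -5.50000584e+01,  1.55348539e+00, -1.98822123e+01,
        9.74705064e-03,  3.85792766e-03, -2.98543569e-06]), 'tool_pos': array([0.22487716, 0.68837029, 0.19376099]), 'tcp_rot': array([-1.79883594e+02,  6.69992118e-03,  1.61914246e+02]), 'ft_force': array([0.90493863, 0.17249827, 0.74723486]), 'torque': array([0.02607111, 0.02703911, 0.00648714]), 'grip_force': 0.0, 'grip_width': 0.9991051391271485}
```

View pics/top0.png

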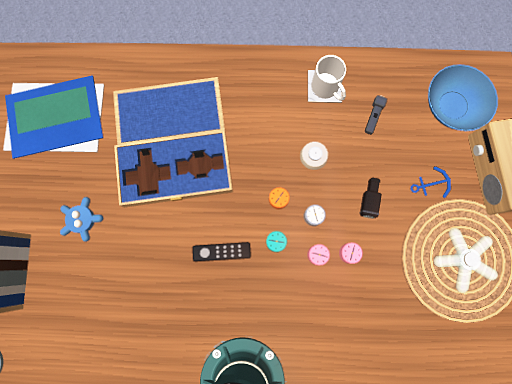

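View pics/scene0.png

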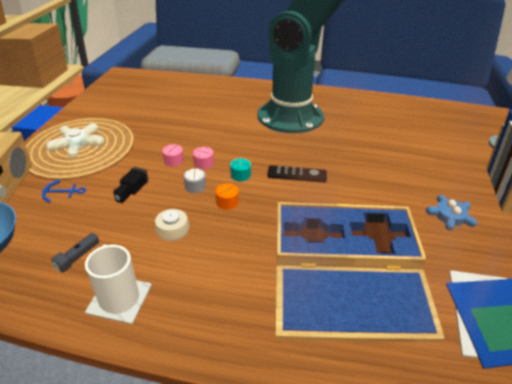

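The top view shows these candidates:
- **Compass:** the white-dial steel drum at (315,215) fits the description. I rule out the tealight (314,155), orange (279,198), turquoise (276,242) and pink (319,255), (352,253).
- **Monocular:** the black body at (371,198). I rule out the torch at (376,114).
- **Case tray:** the monocular cutout is at about (147,172) and the compass cutout at about (200,164).

Next is one close crop and a measurement.

```bash
python3 - <<'E'
from h import *
z=np.load("top0.npz");im,d=z["im"],z["d"]
a=im[130:210,110:240];b=im[130:230,295:395]
a=cv2.resize(a,None,fx=3,fy=3,interpolation=cv2.INTER_CUBIC);b=cv2.resize(b,None,fx=3,fy=3,interpolation=cv2.INTER_CUBIC)
c=np.zeros((300,690,3),np.uint8);c[:240,:390]=a;c[:,390:]=b
cv2.imwrite("pics/crop0.png",c[...,::-1])
P=cloud("top",d);hsv=cv2.cvtColor(im,cv2.COLOR_RGB2HSV)
def box(m,u0,u1,v0,v1):
    o=np.zeros_like(m);o[v0:v1,u0:u1]=m[v0:v1,u0:u1];return o
def big(m):
    n,l,s,c=cv2.connectedComponentsWithStats(m.astype(np.uint8),connectivity=4);i=1+s[1:,4].argmax();return l==i
for nm,bx in(("compass",(295,335,195,235)),("mono",(350,395,170,225))):
    m=big(box((P[...,2]>.03)&(P[...,2]<.06),*bx)) 
    v,u=np.nonzero(m);Q=P[m];zt=np.median(Q[:,2]);print(nm,m.sum(),"z",np.round(np.percentile(Q[:,2],[5,50,95]),4))
    print(" rect",cv2.minAreaRect(Q[:,:2].astype(np.float32)),"mean",Q[:,:2].mean(0))
# white dial centroid
m=big(box((hsv[...,1]<60)&(hsv[...,2]>140),295,335,195,235));v,u=np.nonzero(m);print("dial",m.sum(),u.mean(),v.mean(),onplane("top",[[u.mean(),v.mean()]],.04))
m=big(box(hsv[...,2]<70,350,395,170,225));v,u=np.nonzero(m);print("black",m.sum(),u.mean(),v.mean())
# cutouts: non-blue inside tray
blue=(hsv[...,0]>100)&(hsv[...,0]<130)&(hsv[...,1]>100)&(hsv[...,2]>60)
print("insert z",np.percentile(P[box(blue,118,230,140,200)][:,2],[5,50,95]))
for nm,bx in(("mcut",(122,172,143,200)),("ccut",(174,226,143,190))):
    m=big(box(~blue,*bx));cs,_=cv2.findContours(m.astype(np.uint8),cv2.RETR_EXTERNAL,cv2.CHAIN_APPROX_NONE)
    k=max(cs,key=cv2.contourArea).reshape(-1,2);v,u=np.nonzero(m)
    X=onplane("top",np.c_[u,v],.034)[:,:2]
    print(nm,m.sum(),"z",np.percentile(P[m][:,2],[5,50,95]),"mean",X.mean(0),cv2.minAreaRect(X.astype(np.float32)))
    np.save(nm+".npy",X)
# case outline
E
```

```text
compass 331 z [0.0369 0.0406 0.044 ]
 rect ((0.4416332542896271, -0.18374212086200714), (0.05348120257258415, 0.05450545623898506), 89.15642547607422) mean [ 0.44145258 -0.18413728]
mono 541 z [0.0323 0.0393 0.043 ]
 rect ((0.49464327096939087, -0.3441832363605499), (0.04448341205716133, 0.11062585562467575), 79.04261779785156) mean [ 0.48657925 -0.3416627 ]
dial 329 314.6352583586626 214.43768996960486 [[ 0.4423989  -0.18487827  0.04      ]]
black 533 371.1106941838649 198.09005628517824
insert z [0.03035206 0.03418579 0.03768861]
mcut 1279 z [0.00496552 0.01183774 0.02998125] mean [0.54708464 0.28223271] ((0.5493655204772949, 0.28275614976882935), (0.12606866657733917, 0.12331917136907578), 54.030792236328125)
ccut 890 z [0.00498585 0.0117124  0.03130613] mean [0.57732148 0.13489412] ((0.5777106285095215, 0.1347237080335617), (0.07897520810365677, 0.13205380737781525), 9.520905494689941)
```

View pics/crop0.png

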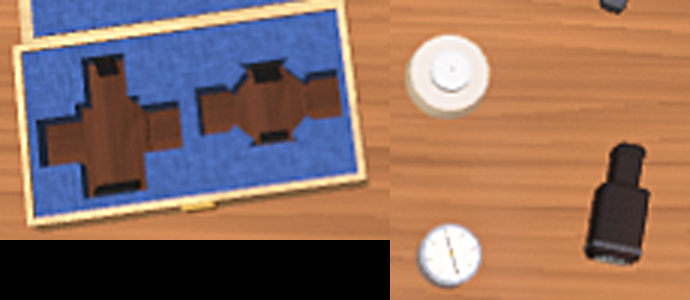

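The crop confirms the black body with its narrower eyepiece pointing away from the robot (371,198) and the white-dial drum with its needle (315,215). The tray cutouts are clear, with the narrow end on the far side. Next I'll refine the axes and the case yaw.

```bash
cat >> h.py <<'E'
def plan(x,y,z,yaw):
    """shift from measured pose to target: tool units (80 mm) and rz (pi), tool pointing down"""
    s=observe();p=s["tool_pos"];ps=s["tcp_rot"][2];a=np.radians(ps);D=np.array([x,y,z])-p
    dy=(yaw-ps+180)%360-180
    print("t %.2f pos %s yaw %.2f | tx %.3f ty %.3f tz %.3f rz %.4f"%(s["time"],np.round(p,4),ps,(np.cos(a)*D[0]+np.sin(a)*D[1])/.08,(np.sin(a)*D[0]-np.cos(a)*D[1])/.08,-D[2]/.08,-dy/180))
E
python3 - <<'E'
from h import *
z=np.load("top0.npz");im,d=z["im"],z["d"];P=cloud("top",d);hsv=cv2.cvtColor(im,cv2.COLOR_RGB2HSV)
def big(m):
    n,l,s,c=cv2.connectedComponentsWithStats(m.astype(np.uint8),connectivity=4);return l==1+s[1:,4].argmax()
m=np.zeros(d.shape,bool);m[170:225,350:395]=(P[170:225,350:395,2]>.028);m=big(m)
v,u=np.nonzero(m);X=onplane("top",np.c_[u,v],.037)[:,:2]
w,V=np.linalg.eigh(np.cov(X.T));a=V[:,1]*np.sign(V[0,1]);print("mono pca yaw",np.degrees(np.arctan2(a[1],a[0])))
n=np.array([-a[1],a[0]]);s=X@a;t=X@n
print("len",np.ptp(s),"wid",np.ptp(t),"pt",a*(s.min()+.046)+n*(t.max()+t.min())/2, a*(s.max()-.064)+n*t.mean())
# case yaw from tray insert region (blue+cutouts)
blue=(hsv[...,0]>100)&(hsv[...,0]<130)&(hsv[...,1]>100)
for nm in("lid","tray"):
    b=np.zeros(d.shape,np.uint8)
    if nm=="tray": b[138:202,112:232]=blue[138:202,112:232]
    else: b[78:140,112:226]=blue[78:140,112:226]
    b=big(b);X=onplane("top",np.argwhere(b)[:,::-1],.034 if nm=="tray" else .03)[:,:2];print(nm,cv2.minAreaRect(X.astype(np.float32)))
th=np.radians(9.5)
for th in(8,9,9.5,10.5):
    c,s_=np.cos(np.radians(th)),np.sin(np.radians(th));R=np.array([[c,-s_],[s_,c]])
    for nm in("mcut","ccut"):
        L=np.load(nm+".npy")@R;lo,hi=np.percentile(L,.3,axis=0),np.percentile(L,99.7,axis=0)
        off=np.array([.009 if nm=="mcut" else 0,0]);print(th,nm,"size",np.round(hi-lo,4),"pt",np.round(R@((lo+hi)/2-off),4))
s=observe()
E
```

```text
mono pca yaw -10.024035716752914
len 0.11048991825696008 wid 0.048243868666745904 pt [ 0.48447846 -0.34264885] [ 0.48514418 -0.3416972 ]
lid ((0.7344619035720825, 0.23512083292007446), (0.1464935839176178, 0.28088805079460144), 9.513323783874512)
tray ((0.5677908062934875, 0.2111830711364746), (0.15639929473400116, 0.2972389757633209), 9.275050163269043)
8 mcut size [0.1306 0.1319] pt [0.5455 0.2821]
8 ccut size [0.0779 0.1306] pt [0.5778 0.1348]
9 mcut size [0.1305 0.132 ] pt [0.5454 0.2823]
9 ccut size [0.0777 0.1304] pt [0.5779 0.1349]
9.5 mcut size [0.1303 0.1319] pt [0.5455 0.2824]
9.5 ccut size [0.0776 0.1306] pt [0.5779 0.1349]
10.5 mcut size [0.1301 0.1319] pt [0.5454 0.2823]
10.5 ccut size [0.0775 0.1307] pt [0.5779 0.1349]
```

Call:
send_rows([
  {"rz":-0.044,"gripper":85},
  {"tx":-0.44,"ty":-0.54},
  {"tx":-0.44,"ty":-0.54},
  {"tx":-0.44,"ty":-0.54},
  {"tx":-0.44,"ty":-0.54},
  {"tx":-0.44,"ty":-0.54},
  {"tx":-0.44,"ty":-0.54},
  {"tx":-0.44,"ty":-0.54},
  {"tx":-0.44,"ty":-0.54},
  {"tx":-0.44,"ty":-0.54},
  {"tx":-0.44,"ty":-0.54},
], newtons=70)

```text
validation failed for argument at $.st...
```

```bash
python3 -c "
from h import *
plan(.485,-.342,.10,170)"
```

```text
t 0.10 pos [0.2249 0.6884 0.1938] yaw 161.91 | tx -7.089 ty -11.234 tz 1.172 rz -0.0449
```

Call:
send_rows([
  {"tx":0,"ty":0,"tz":0,"rx":0,"ry":0,"rz":-0.044,"gripper":85},
  {"tx":-0.44,"ty":-0.54,"tz":0,"rx":0,"ry":0,"rz":0,"gripper":85},
  {"tx":-0.44,"ty":-0.54,"tz":0,"rx":0,"ry":0,"rz":0,"gripper":85},
  {"tx":-0.44,"ty":-0.54,"tz":0,"rx":0,"ry":0,"rz":0,"gripper":85},
  {"tx":-0.44,"ty":-0.54,"tz":0,"rx":0,"ry":0,"rz":0,"gripper":85},
  {"tx":-0.44,"ty":-0.54,"tz":0,"rx":0,"ry":0,"rz":0,"gripper":85},
  {"tx":-0.44,"ty":-0.54,"tz":0,"rx":0,"ry":0,"rz":0,"gripper":85},
  {"tx":-0.44,"ty":-0.54,"tz":0,"rx":0,"ry":0,"rz":0,"gripper":85},
  {"tx":-0.44,"ty":-0.54,"tz":0,"rx":0,"ry":0,"rz":0,"gripper":85},
  {"tx":-0.44,"ty":-0.54,"tz":0,"rx":0,"ry":0,"rz":0,"gripper":85},
  {"tx":-0.44,"ty":-0.54,"tz":0,"rx":0,"ry":0,"rz":0,"gripper":85},
], newtons=70)

```text
time: 1.48
tool_pos: [0.4958, 0.2001, 0.1946]
tcp_rot: [-180.0, -0.0, 169.8]
ft_force: [1.0, 0.7, -0.5]
grip_width: 0.997
grip_force: 0.0
```

```bash
python3 -c "
from h import *
plan(.485,-.342,.10,170)"
```

```text
t 1.48 pos [0.4958 0.2001 0.1946] yaw 169.84 | tx -1.062 ty -6.693 tz 1.183 rz -0.0009
```

Call:
send_rows([
  {"tx":-0.1,"ty":-0.61,"tz":0,"rx":0,"ry":0,"rz":0,"gripper":85},
  {"tx":-0.1,"ty":-0.61,"tz":0,"rx":0,"ry":0,"rz":0,"gripper":85},
  {"tx":-0.1,"ty":-0.61,"tz":0,"rx":0,"ry":0,"rz":0,"gripper":85},
  {"tx":-0.1,"ty":-0.61,"tz":0,"rx":0,"ry":0,"rz":0,"gripper":85},
  {"tx":-0.1,"ty":-0.61,"tz":0,"rx":0,"ry":0,"rz":0,"gripper":85},
  {"tx":-0.1,"ty":-0.61,"tz":0,"rx":0,"ry":0,"rz":0,"gripper":85},
  {"tx":-0.1,"ty":-0.61,"tz":0.1,"rx":0,"ry":0,"rz":0,"gripper":85},
  {"tx":-0.1,"ty":-0.61,"tz":0.2,"rx":0,"ry":0,"rz":0,"gripper":85},
  {"tx":-0.1,"ty":-0.61,"tz":0.3,"rx":0,"ry":0,"rz":0,"gripper":85},
  {"tx":-0.1,"ty":-0.61,"tz":0.3,"rx":0,"ry":0,"rz":0,"gripper":85},
  {"tx":-0.06,"ty":-0.59,"tz":0.28,"rx":0,"ry":0,"rz":0,"gripper":85},
  {"tx":0,"ty":0,"tz":0,"rx":0,"ry":0,"rz":0,"gripper":85},
])

```text
time: 2.98
tool_pos: [0.4813, -0.3447, 0.0985]
tcp_rot: [-179.9, -0.2, 169.4]
ft_force: [0.0, 0.4, 0.2]
grip_width: 0.999
grip_force: 0.0
```

```bash
python3 - <<'E'
from h import *
plan(.485,-.342,.004,170)
im,d=camera("scene")
c=im[120:300,40:280];cv2.imwrite("pics/s1.png",cv2.resize(c,None,fx=3,fy=3)[...,::-1])
E
```

```text
t 2.98 pos [ 0.4813 -0.3447  0.0985] yaw 169.39 | tx -0.039 ty 0.042 tz 1.181 rz -0.0034
```

View pics/s1.png

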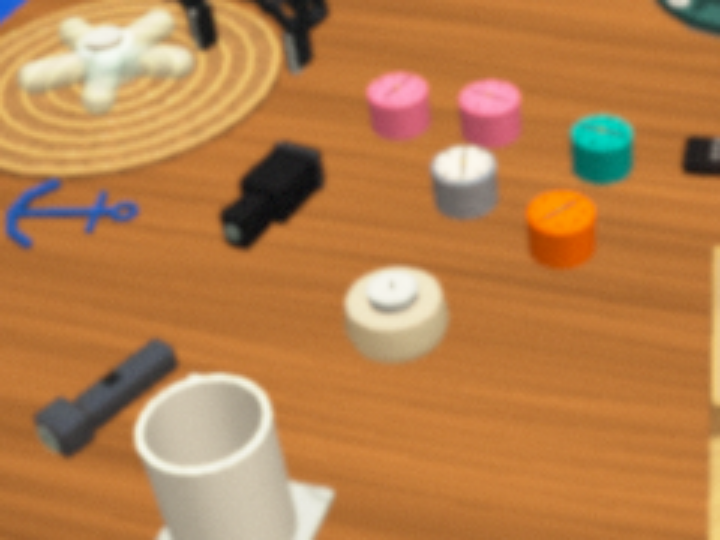

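The scene view shows the open fingers at about crop (200,25) and (298,50), above and beyond the monocular at crop (275,190). I'll check that this matches parallax, and where the monocular lies in this second view.

```bash
python3 - <<'E'
from h import *
p=camera_params("scene");K=np.array(p["mtx"]);T=np.linalg.inv(np.array(p["world_from_camera"]))
R=T[:3,:3]
s=observe()["tool_pos"];a=np.radians(169.4);ty=np.array([np.sin(a),-np.cos(a),0])
# note open tips 13 mm higher
for nm,q in(("tipA",s+ty*.045+[0,0,.013]),("tipB",s-ty*.045+[0,0,.013]),("monotop",np.array([.485,-.342,.04])),("compass top",np.array([.442,-.1845,.04]))):
    uv=cv2.projectPoints(q.reshape(1,3),cv2.Rodrigues(R)[0],T[:3,3],K,np.array([p["k1"],0,0,0,0]))[0].ravel();print(nm,uv,"crop",(uv-[40,120])*3)
E
```

```text
tipA [142.3402439  155.56977231] crop [307.0207317  106.70931692]
tipB [112.73561921 147.98849936] crop [218.20685762  83.96549809]
monotop [131.3409672  175.94147838] crop [274.02290159 167.82443513]
compass top [194.78342422 174.17778438] crop [464.35027265 162.53335314]
```

```bash
python3 - <<'E'
from h import *
s=observe();print(s["tool_pos"],s["tcp_rot"],np.round(s["q"],2))
for n in("scene","top"):
    im,d=camera(n);P=cloud(n,d);np.savez(n+"1.npz",im=im,d=d)
    m=(abs(P[...,0]-.47)<.15)&(abs(P[...,1]+.35)<.15)&(P[...,2]>.055)&(P[...,2]<.3)
    Q=P[m];print(n,m.sum(),"zmin",np.sort(Q[:,2])[:10].round(3))
    for lo in np.arange(.06,.26,.02):
        q=Q[(Q[:,2]>lo)&(Q[:,2]<lo+.02)]
        if len(q)>5: print(round(lo,2),len(q),np.percentile(q[:,0],[3,50,97]).round(3),np.percentile(q[:,1],[3,50,97]).round(3))
    if n=="top": cv2.imwrite("pics/t1.png",cv2.resize(im[120:290,250:470],None,fx=3,fy=3)[...,::-1])
E
```

```text
[ 0.48251303 -0.34176849  0.09916605] [-1.79997845e+02 -1.47125080e-01  1.69586615e+02] [ 24.89  31.79   8.37 114.07  -7.63  34.79 117.89]
scene 1940 zmin [0.148 0.148 0.149 0.149 0.15  0.15  0.15  0.15  0.15  0.151]
0.14 59 [0.465 0.486 0.502] [-0.393 -0.382 -0.288]
0.16 136 [0.465 0.489 0.503] [-0.397 -0.3   -0.285]
0.18 148 [0.468 0.488 0.507] [-0.409 -0.38  -0.27 ]
0.2 366 [0.462 0.492 0.508] [-0.411 -0.313 -0.269]
0.22 374 [0.475 0.496 0.507] [-0.408 -0.325 -0.272]
0.24 349 [0.473 0.495 0.505] [-0.405 -0.321 -0.275]
top 577 zmin [0.154 0.155 0.157 0.16  0.161 0.164 0.166 0.167 0.167 0.168]
0.16 13 [0.481 0.485 0.488] [-0.294 -0.288 -0.282]
0.18 14 [0.469 0.482 0.487] [-0.35  -0.286 -0.268]
0.2 103 [0.473 0.485 0.506] [-0.307 -0.29  -0.266]
0.22 84 [0.469 0.484 0.506] [-0.316 -0.281 -0.267]
0.24 157 [0.479 0.491 0.506] [-0.304 -0.284 -0.271]
```

View pics/t1.png

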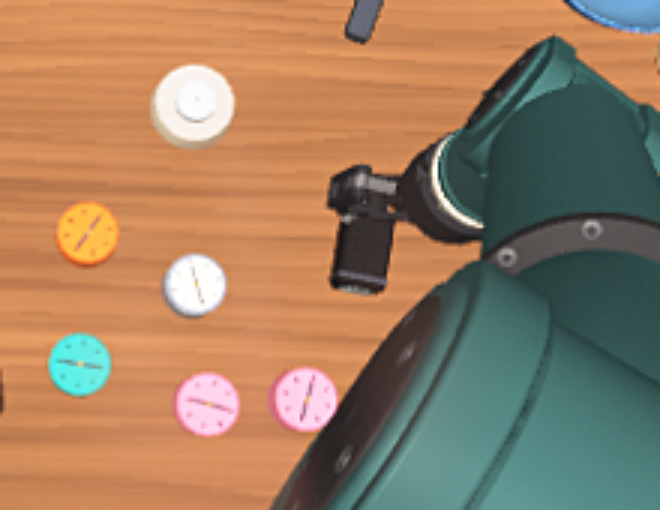

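The top view shows the gripper over the monocular with the compass clear. The finger tips measure about 0.15 m high, while the reported TCP height suggests about 0.11 m. I'll descend partway and measure again.

Call:
send_rows([
  {"tx":-0.03,"ty":0,"tz":0.37,"rx":0,"ry":0,"rz":0,"gripper":85},
  {"tx":0,"ty":0,"tz":0.37,"rx":0,"ry":0,"rz":0,"gripper":85},
  {"tx":0,"ty":0,"tz":0,"rx":0,"ry":0,"rz":0,"gripper":85},
])

```text
time: 3.5
tool_pos: [0.486, -0.3373, 0.0401]
tcp_rot: [179.9, -0.2, 170.0]
ft_force: [-0.6, 0.5, -0.2]
grip_width: 1.0
grip_force: 0.0
```

```bash
cat > tip.py <<'E'
from h import *
s=observe();print(s["time"],s["tool_pos"],s["tcp_rot"],s["ft_force"]);x,y,_=s["tool_pos"]
im,d=camera("scene");P=cloud("scene",d);np.savez("scene2.npz",im=im,d=d)
m=(abs(P[...,0]-x)<.09)&(abs(P[...,1]-y)<.09)&(P[...,2]>.008)&(P[...,2]<.2)
for sg in(1,-1):
    Q=P[m&(sg*(P[...,1]-y)>.032)];print(sg,len(Q),np.sort(Q[:,2])[:12].round(3))
    q=Q[Q[:,2]<np.sort(Q[:,2])[4]+.02];print(q.min(0).round(3),np.median(q,0).round(3),q.max(0).round(3))
u0,v0=90,110;cv2.imwrite("pics/s2.png",cv2.resize(im[v0-20:v0+110,u0-50:u0+120],None,fx=4,fy=4)[...,::-1])
E
python3 tip.py
```

```text
3.5 [ 0.48603596 -0.33733069  0.04005613] [179.85108472  -0.2023843  170.00017799] [-0.64603429  0.51332618 -0.24850712]
1 526 [0.091 0.091 0.091 0.092 0.093 0.094 0.094 0.097 0.099 0.099 0.099 0.099]
[ 0.489 -0.298  0.091] [ 0.502 -0.289  0.104] [ 0.506 -0.282  0.112]
-1 411 [0.029 0.089 0.09  0.09  0.09  0.09  0.091 0.091 0.091 0.091 0.092 0.092]
[ 0.463 -0.394  0.029] [ 0.483 -0.38   0.101] [ 0.503 -0.37   0.11 ]
```

View pics/s2.png

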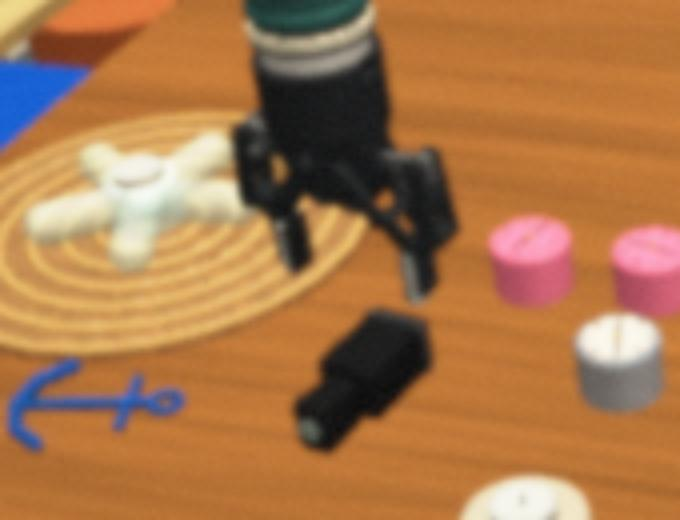

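Tips are at 0.090 m for a reported TCP of 0.040 m, so the reported height is about 37 mm below the true one (the lateral position agrees). I'll go by the camera heights, descending in steps while checking force.

Call:
send_rows([
  {"tx":0,"ty":-0.03,"tz":0.25,"rx":0,"ry":0,"rz":0,"gripper":85},
  {"tx":0,"ty":0,"tz":0.25,"rx":0,"ry":0,"rz":0,"gripper":85},
  {"tx":0,"ty":0,"tz":0.2,"rx":0,"ry":0,"rz":0,"gripper":85},
  {"tx":0,"ty":0,"tz":0,"rx":0,"ry":0,"rz":0,"gripper":85},
])

```text
time: 4.05
tool_pos: [0.485, -0.342, -0.0166]
tcp_rot: [179.9, -0.2, 169.8]
ft_force: [0.6, 0.2, 0.8]
grip_width: 0.996
grip_force: 0.0
```

```bash
python3 tip.py
```

```text
4.05 [ 0.48497356 -0.34195608 -0.01662435] [179.91928933  -0.18304357 169.826222  ] [0.63092968 0.22553336 0.76944872]
1 622 [0.036 0.036 0.038 0.039 0.039 0.04  0.041 0.042 0.042 0.042 0.043 0.043]
[ 0.488 -0.302  0.036] [ 0.5   -0.293  0.048] [ 0.506 -0.287  0.059]
-1 352 [0.034 0.034 0.035 0.036 0.036 0.038 0.039 0.039 0.039 0.039 0.04  0.04 ]
[ 0.464 -0.399  0.034] [ 0.481 -0.385  0.047] [ 0.489 -0.381  0.056]
```

View pics/s2.png

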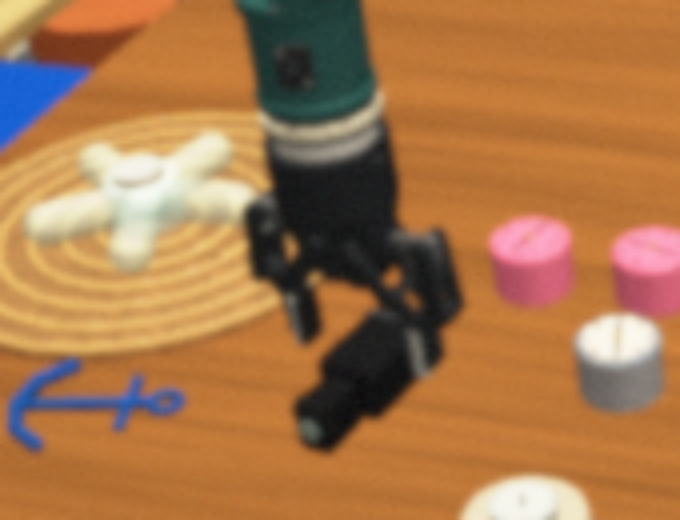

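The fingers straddle the body with tips about 35 mm high and no contact force. Next I'll lower the last 21 mm and close.

Call:
send_rows([
  {"tx":0,"ty":0,"tz":0.13,"rx":0,"ry":0,"rz":0,"gripper":85},
  {"tx":0,"ty":0,"tz":0.13,"rx":0,"ry":0,"rz":0,"gripper":85},
  {"tx":0,"ty":0,"tz":0,"rx":0,"ry":0,"rz":0,"gripper":85},
  {"tx":0,"ty":0,"tz":0,"rx":0,"ry":0,"rz":0,"gripper":30},
  {"tx":0,"ty":0,"tz":0,"rx":0,"ry":0,"rz":0,"gripper":30},
  {"tx":0,"ty":0,"tz":0,"rx":0,"ry":0,"rz":0,"gripper":30},
  {"tx":0,"ty":0,"tz":0,"rx":0,"ry":0,"rz":0,"gripper":30},
  {"tx":0,"ty":0,"tz":0,"rx":0,"ry":0,"rz":0,"gripper":30},
], newtons=70)

```text
time: 5.1
tool_pos: [0.4867, -0.3432, -0.0351]
tcp_rot: [-180.0, 0.1, 169.8]
ft_force: [-0.7, -0.6, 5.5]
grip_width: 0.509
grip_force: 71.5
```

Call:
send_rows([
  {"tx":0,"ty":0,"tz":-0.2,"rx":0,"ry":0,"rz":0,"gripper":30},
  {"tx":0,"ty":0,"tz":-0.5,"rx":0,"ry":0,"rz":0,"gripper":30},
  {"tx":0,"ty":0,"tz":-0.5,"rx":0,"ry":0,"rz":0,"gripper":30},
  {"tx":0,"ty":0,"tz":0,"rx":0,"ry":0,"rz":-0.054,"gripper":30},
  {"tx":0,"ty":0,"tz":0,"rx":0,"ry":0,"rz":-0.055,"gripper":30},
  {"tx":0,"ty":0,"tz":0,"rx":0,"ry":0,"rz":0,"gripper":30},
])

```text
time: 5.85
tool_pos: [0.4858, -0.3426, 0.061]
tcp_rot: [180.0, 0.0, -170.7]
ft_force: [0.3, 0.4, -1.1]
grip_width: 0.506
grip_force: 71.1
```

Call:
send_rows([
  {"tx":-0.18,"ty":0.68,"tz":0,"rx":0,"ry":0,"rz":0,"gripper":30},
  {"tx":-0.18,"ty":0.68,"tz":0,"rx":0,"ry":0,"rz":0,"gripper":30},
  {"tx":-0.18,"ty":0.68,"tz":0,"rx":0,"ry":0,"rz":0,"gripper":30},
  {"tx":-0.18,"ty":0.68,"tz":0,"rx":0,"ry":0,"rz":0,"gripper":30},
  {"tx":-0.18,"ty":0.68,"tz":0,"rx":0,"ry":0,"rz":0,"gripper":30},
  {"tx":-0.18,"ty":0.68,"tz":0,"rx":0,"ry":0,"rz":0,"gripper":30},
  {"tx":-0.18,"ty":0.68,"tz":0,"rx":0,"ry":0,"rz":0,"gripper":30},
  {"tx":-0.18,"ty":0.68,"tz":0,"rx":0,"ry":0,"rz":0,"gripper":30},
  {"tx":-0.18,"ty":0.68,"tz":0,"rx":0,"ry":0,"rz":0,"gripper":30},
  {"tx":-0.18,"ty":0.68,"tz":0,"rx":0,"ry":0,"rz":0,"gripper":30},
  {"tx":-0.2,"ty":0.76,"tz":0,"rx":0,"ry":0,"rz":0,"gripper":30},
  {"tx":0,"ty":0,"tz":0,"rx":0,"ry":0,"rz":0,"gripper":30},
])

```text
time: 7.35
tool_pos: [0.544, 0.2891, 0.0605]
tcp_rot: [179.7, 0.1, -170.1]
ft_force: [-0.8, -0.1, -1.3]
grip_width: 0.504
grip_force: 71.5
```

```bash
python3 - <<'E'
from h import *
plan(.5455,.2823,-.03,189.4)
im,d=camera("scene");P=cloud("scene",d)
s=observe();x,y,_=s["tool_pos"]
m=(abs(P[...,0]-x)<.1)&(abs(P[...,1]-y)<.1)&(P[...,2]>.045)&(P[...,2]<.3)
Q=P[m];print("lowest",np.sort(Q[:,2])[:10].round(3))
a=np.radians(9.4);X=np.array([np.cos(a),np.sin(a)]);N=np.array([-X[1],X[0]])
q=Q[Q[:,2]<np.sort(Q[:,2])[5]+.035][:,:2]-[x,y];print("along",np.percentile(q@X,[1,50,99]).round(4),"across",np.percentile(q@N,[1,50,99]).round(4))
# eyepiece tip: farthest along
t=q[(q@X)>.055];print("tip",len(t),(t@X).max() if len(t) else None,np.median(t@N) if len(t) else None)
v,u=np.nonzero(m);vc,uc=int(np.median(v)),int(np.median(u));c=im[max(0,vc-90):vc+90,max(0,uc-110):uc+110]
cv2.imwrite("pics/s3.png",cv2.resize(c,None,fx=3,fy=3)[...,::-1])
E
```

```text
t 7.35 pos [0.544  0.2891 0.0605] yaw -170.09 | tx -0.004 ty -0.087 tz 1.131 rz 0.0028
lowest [0.096 0.097 0.098 0.098 0.098 0.099 0.099 0.099 0.099 0.1  ]
along [-0.0035  0.028   0.0681] across [-0.0314 -0.0033  0.0385]
tip 195 0.0692278573861886 0.0027739832850573647
```

View pics/s3.png

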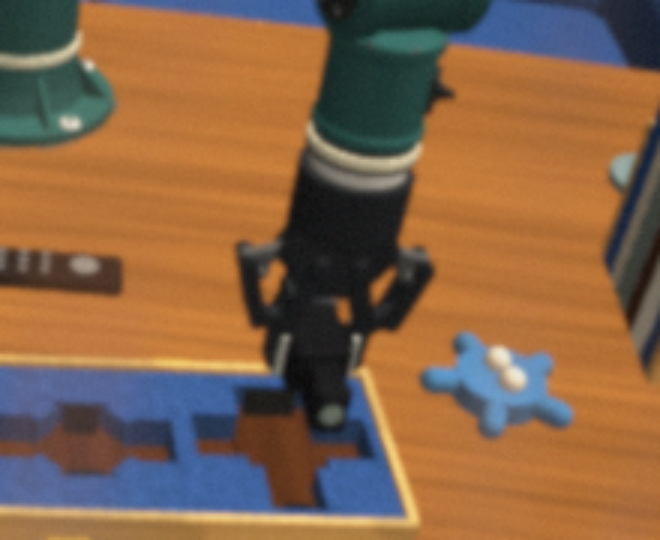

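The view shows the monocular held level, its eyepiece at crop (330,415), above its cutout with the cutout's x direction. The eyepiece sits about 10 mm too far to +y, so I'll correct partly, drop to just above the rim and measure again.

Call:
send_rows([
  {"tx":0,"ty":-0.07,"tz":0,"rx":0,"ry":0,"rz":0,"gripper":30},
  {"tx":0,"ty":0,"tz":0.25,"rx":0,"ry":0,"rz":0,"gripper":30},
  {"tx":0,"ty":0,"tz":0.25,"rx":0,"ry":0,"rz":0,"gripper":30},
  {"tx":0,"ty":0,"tz":0,"rx":0,"ry":0,"rz":0,"gripper":30},
  {"tx":0,"ty":0,"tz":0,"rx":0,"ry":0,"rz":0,"gripper":30},
])

```text
time: 8.02
tool_pos: [0.5456, 0.2739, 0.0199]
tcp_rot: [-180.0, -0.0, -170.6]
ft_force: [0.3, 0.1, -0.9]
grip_width: 0.505
grip_force: 71.5
```

```bash
cat > held.py <<'E'
from h import *
im,d=camera("scene");P=cloud("scene",d);np.savez("scene3.npz",im=im,d=d)
s=observe();print(s["time"],s["tool_pos"],s["tcp_rot"][2]);O=np.array([.5455,.2823])
m=(abs(P[...,0]-O[0])<.1)&(abs(P[...,1]-O[1])<.1)&(P[...,2]>.045)&(P[...,2]<.115)
a=np.radians(9.4);X=np.array([np.cos(a),np.sin(a)]);N=np.array([-X[1],X[0]])
L=np.c_[(P[...,:2]-O).reshape(-1,2)@X,(P[...,:2]-O).reshape(-1,2)@N].reshape(P.shape[:2]+(2,))
t=m&(L[...,0]>.035)&(L[...,0]<.085)&(abs(L[...,1])<.03);Q=L[t];Z=P[t][:,2]
print("tip along",np.percentile(Q[:,0],[50,90,97]).round(4),"across lo/mid/hi",np.percentile(Q[:,1],[3,50,97]).round(4),"z",np.percentile(Z,[2,98]).round(3),len(Q))
# yaw from top surface centreline
for lo in(.035,.045,.055):
    q=Q[(Q[:,0]>lo)&(Q[:,0]<lo+.01)]
    if len(q)>8: print(lo,len(q),np.percentile(q[:,1],[5,95]).round(4))
# cutout in this view: narrow-end notch in blue at z .034
hsv=cv2.cvtColor(im,cv2.COLOR_RGB2HSV)
E
python3 held.py
```

```text
8.075 [0.54592488 0.27416744 0.0203836 ] -170.5687382010046
tip along [0.0593 0.0639 0.0652] across lo/mid/hi [-0.0215 -0.012   0.0009] z [0.059 0.091] 249
0.035 48 [-0.0208  0.0008]
0.045 37 [-0.0211 -0.0008]
0.055 155 [-0.0212  0.0003]
```

Call:
send_rows([
  {"tx":0,"ty":0.11,"tz":0,"rx":0,"ry":0,"rz":0,"gripper":30},
  {"tx":0,"ty":0,"tz":0,"rx":0,"ry":0,"rz":0,"gripper":30},
  {"tx":0,"ty":0,"tz":0,"rx":0,"ry":0,"rz":0,"gripper":30},
])

```text
time: 8.45
tool_pos: [0.5443, 0.2834, 0.0207]
tcp_rot: [180.0, 0.0, -170.5]
ft_force: [-0.9, -0.6, -1.3]
grip_width: 0.505
grip_force: 71.5
```

```bash
python3 held.py
```

```text
8.5 [0.54425019 0.28299864 0.02063976] -170.53184871537815
tip along [0.0599 0.0638 0.0648] across lo/mid/hi [-0.0114 -0.0022  0.0106] z [0.06  0.092] 245
0.035 45 [-0.0107  0.0087]
0.045 37 [-0.0109  0.0085]
0.055 156 [-0.0114  0.0106]
```

Centred to within 1 mm. Next I'll go down into the cutout to just above the tabs.

Call:
send_rows([
  {"tx":0,"ty":0,"tz":0.14,"rx":0,"ry":0,"rz":0,"gripper":30},
  {"tx":0,"ty":0,"tz":0.14,"rx":0,"ry":0,"rz":0,"gripper":30},
  {"tx":0,"ty":0,"tz":0.1,"rx":0,"ry":0,"rz":0,"gripper":30},
  {"tx":0,"ty":0,"tz":0,"rx":0,"ry":0,"rz":0,"gripper":30},
  {"tx":0,"ty":0,"tz":0,"rx":0,"ry":0,"rz":0,"gripper":30},
])

```text
time: 9.12
tool_pos: [0.5444, 0.2829, -0.0101]
tcp_rot: [-180.0, 0.0, -170.6]
ft_force: [-0.5, 0.9, -1.3]
grip_width: 0.503
grip_force: 71.5
```

Call:
send_rows([
  {"tx":0,"ty":0,"tz":0.04,"rx":0,"ry":0,"rz":0,"gripper":30},
  {"tx":0,"ty":0,"tz":0.04,"rx":0,"ry":0,"rz":0,"gripper":30},
  {"tx":0,"ty":0,"tz":0.03,"rx":0,"ry":0,"rz":0,"gripper":30},
  {"tx":0,"ty":0,"tz":0,"rx":0,"ry":0,"rz":0,"gripper":30},
])

```text
time: 9.62
tool_pos: [0.5457, 0.2835, -0.0175]
tcp_rot: [179.9, 0.2, -170.6]
ft_force: [-0.9, -0.6, 6.2]
grip_width: 0.509
grip_force: 72.5
```

Call:
send_rows([
  {"tx":0,"ty":0,"tz":0.03,"rx":0,"ry":0,"rz":0,"gripper":30},
  {"tx":0,"ty":0,"tz":0,"rx":0,"ry":0,"rz":0,"gripper":30},
])

```text
time: 9.88
tool_pos: [0.5452, 0.2836, -0.0203]
tcp_rot: [179.9, 0.1, -170.6]
ft_force: [0.2, 0.1, 3.2]
grip_width: 0.508
grip_force: 71.9
```

Call:
send_rows([
  {"tx":0,"ty":0,"tz":0.025,"rx":0,"ry":0,"rz":0,"gripper":30},
  {"tx":0,"ty":0,"tz":0,"rx":0,"ry":0,"rz":0,"gripper":30},
])

```text
time: 10.12
tool_pos: [0.5447, 0.2833, -0.023]
tcp_rot: [180.0, 0.1, -170.5]
ft_force: [0.8, 1.4, 3.4]
grip_width: 0.503
grip_force: 72.6
```

Call:
send_rows([
  {"tx":0,"ty":0,"tz":0.03,"rx":0,"ry":0,"rz":0,"gripper":30},
  {"tx":0,"ty":0,"tz":0,"rx":0,"ry":0,"rz":0,"gripper":30},
])

```text
time: 10.38
tool_pos: [0.5447, 0.2833, -0.0231]
tcp_rot: [179.9, 0.0, -170.5]
ft_force: [-2.9, -0.6, 21.5]
grip_width: 0.509
grip_force: 74.4
```

Call:
send_rows([
  {"tx":0,"ty":0,"tz":0.02,"rx":0,"ry":0,"rz":0,"gripper":30},
  {"tx":0,"ty":0,"tz":0,"rx":0,"ry":0,"rz":0,"gripper":30},
])

```text
time: 10.62
tool_pos: [0.5447, 0.2833, -0.0231]
tcp_rot: [179.9, 0.0, -170.5]
ft_force: [-5.6, -2.0, 33.5]
grip_width: 0.508
grip_force: 76.0
```

Hard stop at −0.0231. That is exactly 12 mm (the cutout floor height) above the reading when gripped on the table, so the monocular is home. I'll ease off, release and lift.

Call:
send_rows([
  {"tx":0,"ty":0,"tz":-0.035,"rx":0,"ry":0,"rz":0,"gripper":30},
  {"tx":0,"ty":0,"tz":0,"rx":0,"ry":0,"rz":0,"gripper":80},
  {"tx":0,"ty":0,"tz":0,"rx":0,"ry":0,"rz":0,"gripper":80},
  {"tx":0,"ty":0,"tz":0,"rx":0,"ry":0,"rz":0,"gripper":80},
  {"tx":0,"ty":0,"tz":0,"rx":0,"ry":0,"rz":0,"gripper":80},
  {"tx":0,"ty":0,"tz":0,"rx":0,"ry":0,"rz":0,"gripper":80},
  {"tx":0,"ty":0,"tz":-0.3,"rx":0,"ry":0,"rz":0,"gripper":85},
  {"tx":0,"ty":0,"tz":-0.5,"rx":0,"ry":0,"rz":0,"gripper":85},
  {"tx":0,"ty":0,"tz":-0.5,"rx":0,"ry":0,"rz":0,"gripper":85},
  {"tx":0,"ty":0,"tz":0,"rx":0,"ry":0,"rz":0,"gripper":85},
])

```text
time: 11.88
tool_pos: [0.5468, 0.2841, 0.0829]
tcp_rot: [179.9, 0.4, -170.6]
ft_force: [1.2, -0.3, -1.5]
grip_width: 0.994
grip_force: 0.0
```

```bash
cat > home.py <<'E'
from h import *
import sys
O=np.array(eval(sys.argv[1]));R=float(sys.argv[2])
a=np.radians(9.4);X=np.array([np.cos(a),np.sin(a)]);N=np.array([-X[1],X[0]])
im,d=camera("scene");P=cloud("scene",d);np.savez("scene4.npz",im=im,d=d)
L=(P[...,:2]-O);l0=L@X;l1=L@N
m=(l0>-.05)&(l0<.07)&(abs(l1)<R)&(P[...,2]>.043)&(P[...,2]<.07)
print("n",m.sum(),"top z",np.percentile(P[m][:,2],[5,50,95]).round(4) if m.any() else "","along",np.percentile(l0[m],[2,50,98]).round(4),"across",np.percentile(l1[m],[2,50,98]).round(4))
b=m&(l0>-.04)&(l0<.02)
A=np.c_[l0[b],l1[b],np.ones(b.sum())];c=np.linalg.lstsq(A,P[b][:,2],rcond=None)[0];print("tilt deg",np.degrees(c[:2]).round(1),"z0",c[2].round(4))
E
python3 home.py "[.5455,.2823]" .03; python3 -c "
from h import *
plan(.442,-.1845,.05,189.4)"
```

```text
n 578 top z [0.0447 0.0511 0.0539] along [-0.0421  0.006   0.0616] across [-0.0216 -0.0014  0.02  ]
tilt deg [-0.9  2.8] z0 0.0518
t 11.93 pos [0.5452 0.2834 0.0811] yaw -170.55 | tx 2.233 ty -5.558 tz 0.388 rz 0.0003
```

The monocular's top is at 0.052 m and level, so it is home (nominal 0.052). Now the compass.

Call:
send_rows([
  {"tx":0.28,"ty":-0.69,"tz":0,"rx":0,"ry":0,"rz":0,"gripper":85},
  {"tx":0.28,"ty":-0.69,"tz":0,"rx":0,"ry":0,"rz":0,"gripper":85},
  {"tx":0.28,"ty":-0.69,"tz":0,"rx":0,"ry":0,"rz":0,"gripper":85},
  {"tx":0.28,"ty":-0.69,"tz":0,"rx":0,"ry":0,"rz":0,"gripper":85},
  {"tx":0.28,"ty":-0.69,"tz":0,"rx":0,"ry":0,"rz":0,"gripper":85},
  {"tx":0.28,"ty":-0.69,"tz":0,"rx":0,"ry":0,"rz":0,"gripper":85},
  {"tx":0.28,"ty":-0.69,"tz":0.2,"rx":0,"ry":0,"rz":0,"gripper":85},
  {"tx":0.28,"ty":-0.69,"tz":0.2,"rx":0,"ry":0,"rz":0,"gripper":85},
  {"tx":0,"ty":0,"tz":0.2,"rx":0,"ry":0,"rz":0,"gripper":85},
  {"tx":0,"ty":0,"tz":0,"rx":0,"ry":0,"rz":0,"gripper":85},
  {"tx":0,"ty":0,"tz":0,"rx":0,"ry":0,"rz":0,"gripper":85},
])

```text
time: 13.3
tool_pos: [0.4399, -0.181, 0.0313]
tcp_rot: [179.9, -0.0, -170.4]
ft_force: [-0.4, 0.4, -0.1]
grip_width: 0.995
grip_force: 0.0
```

```bash
python3 - <<'E'
from h import *
plan(.442,-.1845,-.035,189.4)
im,d=camera("scene");P=cloud("scene",d);np.savez("scene5.npz",im=im,d=d)
m=(abs(P[...,0]-.442)<.035)&(abs(P[...,1]+.1845)<.035)&(P[...,2]>.036)&(P[...,2]<.05);print("compass top",m.sum(),P[m].min(0).round(3),P[m].max(0).round(3),P[m].mean(0).round(4))
for sg in(1,-1):
    f=(abs(P[...,0]-.442)<.04)&(sg*(P[...,1]+.1845)>.03)&(abs(P[...,1]+.1845)<.07)&(P[...,2]>.05)&(P[...,2]<.1);print(sg,f.sum(),P[f].min(0).round(3),P[f].max(0).round(3))
E
```

```text
t 13.30 pos [ 0.4399 -0.181   0.0313] yaw -170.44 | tx -0.019 ty -0.048 tz 0.829 rz 0.0009
compass top 232 [ 0.415 -0.212  0.036] [ 0.472 -0.158  0.044] [ 0.4462 -0.184   0.0402]
1 28 [ 0.434 -0.139  0.083] [ 0.446 -0.126  0.099]
-1 37 [ 0.436 -0.236  0.083] [ 0.46 -0.22  0.1 ]
```

Call:
send_rows([
  {"tx":-0.03,"ty":-0.045,"tz":0.1,"rx":0,"ry":0,"rz":0,"gripper":85},
  {"tx":0,"ty":0,"tz":0.25,"rx":0,"ry":0,"rz":0,"gripper":85},
  {"tx":0,"ty":0,"tz":0.25,"rx":0,"ry":0,"rz":0,"gripper":85},
  {"tx":0,"ty":0,"tz":0.15,"rx":0,"ry":0,"rz":0,"gripper":85},
  {"tx":0,"ty":0,"tz":0.06,"rx":0,"ry":0,"rz":0,"gripper":85},
  {"tx":0,"ty":0,"tz":0,"rx":0,"ry":0,"rz":0,"gripper":85},
  {"tx":0,"ty":0,"tz":0,"rx":0,"ry":0,"rz":0,"gripper":85},
])

```text
time: 14.22
tool_pos: [0.4433, -0.1855, -0.0327]
tcp_rot: [-180.0, 0.0, -170.6]
ft_force: [-0.6, -0.5, 0.2]
grip_width: 0.992
grip_force: 0.0
```

Call:
send_rows([
  {"tx":0,"ty":0,"tz":0,"rx":0,"ry":0,"rz":0,"gripper":40},
  {"tx":0,"ty":0,"tz":0,"rx":0,"ry":0,"rz":0,"gripper":40},
  {"tx":0,"ty":0,"tz":0,"rx":0,"ry":0,"rz":0,"gripper":40},
  {"tx":0,"ty":0,"tz":0,"rx":0,"ry":0,"rz":0,"gripper":40},
  {"tx":0,"ty":0,"tz":0,"rx":0,"ry":0,"rz":0,"gripper":40},
], newtons=70)

```text
time: 14.85
tool_pos: [0.4432, -0.1855, -0.0323]
tcp_rot: [-180.0, 0.1, -170.6]
ft_force: [0.4, 0.6, 7.1]
grip_width: 0.632
grip_force: 72.8
```

```bash
python3 -c "
from h import *
s=observe();print(s['tool_pos'],s['ft_force'],s['grip_width']*85.4)
plan(.578,.1349,.06,189.4)"
```

```text
[ 0.44322568 -0.18552428 -0.03230454] [0.41813214 0.58198137 7.1354923 ] 53.95500212163695
t 14.85 pos [ 0.4432 -0.1855 -0.0323] yaw -170.59 | tx -2.317 ty 3.676 tz -1.154 rz 0.0001
```

Call:
send_rows([
  {"tx":0,"ty":0,"tz":-0.25,"rx":0,"ry":0,"rz":0,"gripper":40},
  {"tx":0,"ty":0,"tz":-0.45,"rx":0,"ry":0,"rz":0,"gripper":40},
  {"tx":0,"ty":0,"tz":-0.45,"rx":0,"ry":0,"rz":0,"gripper":40},
  {"tx":-0.386,"ty":0.613,"tz":0,"rx":0,"ry":0,"rz":0,"gripper":40},
  {"tx":-0.386,"ty":0.613,"tz":0,"rx":0,"ry":0,"rz":0,"gripper":40},
  {"tx":-0.386,"ty":0.613,"tz":0,"rx":0,"ry":0,"rz":0,"gripper":40},
  {"tx":-0.386,"ty":0.613,"tz":0,"rx":0,"ry":0,"rz":0,"gripper":40},
  {"tx":-0.386,"ty":0.613,"tz":0,"rx":0,"ry":0,"rz":0,"gripper":40},
  {"tx":-0.386,"ty":0.613,"tz":0,"rx":0,"ry":0,"rz":0,"gripper":40},
  {"tx":0,"ty":0,"tz":0.25,"rx":0,"ry":0,"rz":0,"gripper":40},
  {"tx":0,"ty":0,"tz":0.25,"rx":0,"ry":0,"rz":0,"gripper":40},
  {"tx":0,"ty":0,"tz":0,"rx":0,"ry":0,"rz":0,"gripper":40},
])

```text
time: 16.35
tool_pos: [0.5753, 0.1351, 0.0174]
tcp_rot: [-180.0, -0.2, -170.5]
ft_force: [0.1, 0.2, -1.0]
grip_width: 0.637
grip_force: 74.1
```

Call:
send_rows([
  {"tx":0,"ty":0,"tz":0,"rx":0,"ry":0,"rz":0,"gripper":40},
  {"tx":0,"ty":0,"tz":0,"rx":0,"ry":0,"rz":0,"gripper":40},
])

```text
time: 16.6
tool_pos: [0.578, 0.1352, 0.0197]
tcp_rot: [180.0, 0.1, -170.6]
ft_force: [0.4, -0.6, -1.4]
grip_width: 0.633
grip_force: 74.1
```

```bash
python3 - <<'E'
from h import *
plan(.578,.1349,-.02,189.4)
im,d=camera("scene");P=cloud("scene",d);np.savez("scene6.npz",im=im,d=d)
O=np.array([.578,.1349]);a=np.radians(9.4);X=np.array([np.cos(a),np.sin(a)]);N=np.array([-X[1],X[0]])
L=P[...,:2]-O;l0=L@X;l1=L@N;z=P[...,2]
for lo in(.04,.05,.06,.07,.08,.09):
    m=(abs(l0)<.06)&(abs(l1)<.06)&(z>lo)&(z<=lo+.01)
    if m.sum()>10: print(lo,m.sum(),"along",np.percentile(l0[m],[3,50,97]).round(4),"across",np.percentile(l1[m],[3,97]).round(4))
# circle fit to visible side
m=(l0>.005)&(l0<.05)&(abs(l1)<.035)&(z>.062)&(z<.085)
A=np.c_[2*l0[m],2*l1[m],np.ones(m.sum())];s=np.linalg.lstsq(A,l0[m]**2+l1[m]**2,rcond=None)[0];print(m.sum(),"circle",s[:2].round(4),np.sqrt(s[2]+s[0]**2+s[1]**2).round(4))
v,u=np.nonzero(m);c=im[max(0,int(v.mean())-70):int(v.mean())+80,max(0,int(u.mean())-90):int(u.mean())+90]
cv2.imwrite("pics/s6.png",cv2.resize(c,None,fx=3,fy=3)[...,::-1])
E
```

```text
t 16.60 pos [0.578  0.1352 0.0197] yaw -170.58 | tx 0.001 ty -0.004 tz 0.496 rz 0.0001
0.05 62 along [0.0096 0.0229 0.0268] across [-0.0257  0.0222]
0.06 108 along [0.0064 0.0205 0.027 ] across [-0.0344  0.0342]
0.07 140 along [0.0031 0.0158 0.0273] across [-0.0409  0.0378]
0.08 140 along [0.0049 0.0176 0.0272] across [-0.0381  0.0374]
0.09 380 along [-0.022   0.0046  0.0226] across [-0.0326  0.031 ]
258 circle [-0.0077 -0.0002] 0.0337
```

View pics/s6.png

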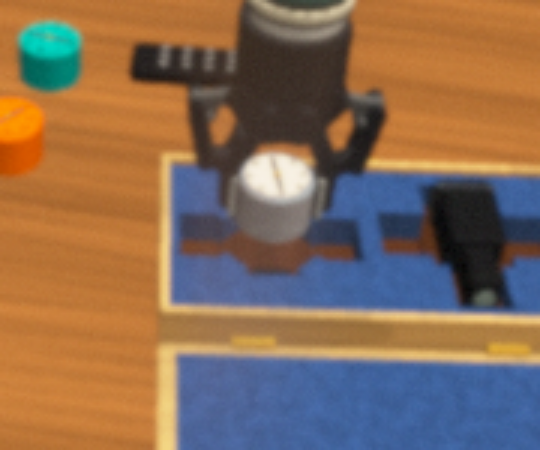

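The picture shows the compass held level, dial up, over its cutout (crop (275,200)), and the monocular seated at crop (470,240). The compass centre is within about 1 mm of the target. Now lower and press.

Call:
send_rows([
  {"tx":0,"ty":0,"tz":0.14,"rx":0,"ry":0,"rz":0,"gripper":40},
  {"tx":0,"ty":0,"tz":0.14,"rx":0,"ry":0,"rz":0,"gripper":40},
  {"tx":0,"ty":0,"tz":0.08,"rx":0,"ry":0,"rz":0,"gripper":40},
  {"tx":0,"ty":0,"tz":0,"rx":0,"ry":0,"rz":0,"gripper":40},
  {"tx":0,"ty":0,"tz":0,"rx":0,"ry":0,"rz":0,"gripper":40},
])

```text
time: 17.27
tool_pos: [0.5785, 0.1355, -0.0099]
tcp_rot: [-180.0, 0.1, -170.6]
ft_force: [3.3, 1.0, -1.4]
grip_width: 0.633
grip_force: 74.3
```

Call:
send_rows([
  {"tx":0,"ty":0,"tz":0.04,"rx":0,"ry":0,"rz":0,"gripper":40},
  {"tx":0,"ty":0,"tz":0.04,"rx":0,"ry":0,"rz":0,"gripper":40},
  {"tx":0,"ty":0,"tz":0,"rx":0,"ry":0,"rz":0,"gripper":40},
])

```text
time: 17.65
tool_pos: [0.5777, 0.1354, -0.0155]
tcp_rot: [180.0, 0.0, -170.6]
ft_force: [0.3, 0.1, 5.4]
grip_width: 0.638
grip_force: 75.0
```

Call:
send_rows([
  {"tx":0,"ty":0,"tz":0.03,"rx":0,"ry":0,"rz":0,"gripper":40},
  {"tx":0,"ty":0,"tz":0,"rx":0,"ry":0,"rz":0,"gripper":40},
])

```text
time: 17.9
tool_pos: [0.5773, 0.1354, -0.0183]
tcp_rot: [180.0, 0.0, -170.6]
ft_force: [0.8, 0.9, 3.3]
grip_width: 0.632
grip_force: 74.3
```

Call:
send_rows([
  {"tx":0,"ty":0,"tz":0.03,"rx":0,"ry":0,"rz":0,"gripper":40},
  {"tx":0,"ty":0,"tz":0,"rx":0,"ry":0,"rz":0,"gripper":40},
])

```text
time: 18.15
tool_pos: [0.5772, 0.1354, -0.0202]
tcp_rot: [180.0, -0.0, -170.6]
ft_force: [-1.7, 0.3, 11.5]
grip_width: 0.638
grip_force: 75.4
```

Contact at −0.0202, where home was predicted to be −0.0203. I'll press a little more, ease off, release and lift.

Call:
send_rows([
  {"tx":0,"ty":0,"tz":0.02,"rx":0,"ry":0,"rz":0,"gripper":40},
  {"tx":0,"ty":0,"tz":0,"rx":0,"ry":0,"rz":0,"gripper":40},
])

```text
time: 18.4
tool_pos: [0.5772, 0.1354, -0.0203]
tcp_rot: [180.0, -0.0, -170.6]
ft_force: [-3.1, -0.1, 22.3]
grip_width: 0.637
grip_force: 76.7
```

Call:
send_rows([
  {"tx":0,"ty":0,"tz":-0.025,"rx":0,"ry":0,"rz":0,"gripper":40},
  {"tx":0,"ty":0,"tz":0,"rx":0,"ry":0,"rz":0,"gripper":82},
  {"tx":0,"ty":0,"tz":0,"rx":0,"ry":0,"rz":0,"gripper":82},
  {"tx":0,"ty":0,"tz":0,"rx":0,"ry":0,"rz":0,"gripper":82},
  {"tx":0,"ty":0,"tz":0,"rx":0,"ry":0,"rz":0,"gripper":82},
  {"tx":0,"ty":0,"tz":0,"rx":0,"ry":0,"rz":0,"gripper":82},
  {"tx":0,"ty":0,"tz":-0.3,"rx":0,"ry":0,"rz":0,"gripper":82},
  {"tx":0,"ty":0,"tz":-0.6,"rx":0,"ry":0,"rz":0,"gripper":82},
  {"tx":0,"ty":0,"tz":-0.7,"rx":0,"ry":0,"rz":0,"gripper":82},
  {"tx":0,"ty":0,"tz":0,"rx":0,"ry":0,"rz":0,"gripper":82},
  {"tx":0,"ty":0,"tz":0,"rx":0,"ry":0,"rz":0,"gripper":82},
])

```text
time: 19.77
tool_pos: [0.5769, 0.1354, 0.1072]
tcp_rot: [180.0, -0.0, -170.5]
ft_force: [-0.5, 0.3, 0.1]
grip_width: 0.964
grip_force: 0.0
```

```bash
python3 home.py "[.578,.1349]" .04; python3 home.py "[.5455,.2823]" .03
```

```text
n 402 top z [0.0455 0.053  0.0551] along [-0.0228  0.0073  0.0281] across [-0.0249 -0.0013  0.0244]
tilt deg [-2.6  0. ] z0 0.0529
n 577 top z [0.0448 0.051  0.0539] along [-0.0433  0.0058  0.0608] across [-0.0216 -0.0014  0.02  ]
tilt deg [-1.1  3.1] z0 0.0516
```

Both tops measure about 0.052 m (nominal home), both parts are centred and level, and the robot is clear, so I'm handing in.

```bash
python3 -c "
from plant import *
print(close_job())"
```

```text
the job is handed in; nothing more can be done
None
```

The monocular and the compass were pressed home in their own cutouts, measured level and centred with the dial up, and released; I handed the job in at about 20 s of the 69 s limit, and no verdict was returned.

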